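# Release the ring tray through the access hole with the wooden pin

## Robot

A 6-joint arm with a two-finger parallel gripper is mounted at the origin on the work surface. World frame = base frame: x ahead of the robot, y to its left, z up, the work surface at z = 0. Lengths are in m, angles in degrees, forces in N, time in s.
With the tool pointing down it reaches from about 0.3 to 0.75 m from the base axis. Payload 8.5 kg.
Tool frame: the origin (TCP) lies at the very end of the fingers, on their centre line; the grasp point (between the pads) lies 19 mm behind it (env.pinch_z is the distance from the TCP to the grasp point, in m); z points along the fingers, y is the line along which they close (so a half turn about z gives the same grasp; the last joint's range is limited). The gripper opens to 85 mm and grips with 20 to 120 N. Pads are 22 mm wide; open, the fingers measure 114 mm over their backs; the gripper's body (76 mm by 85 mm) begins 54 mm behind the grasp point. The pads swing forward as they close: fully open they stand 13 mm farther back than shut.
Start: joints at [-82.294, 21.807, 74.336, -0, 83.858, -12.336], TCP at [0.188, -0.517, 0.231] pointing down, gripper open.
Joint ranges: [-178.18, 178.18], [-50.72, 133.34], [12.68, 142.11], [-81.47, 261.47], [9.98, 163.14], [-165.26, 165.26]. Speed limits (degrees/s): [136.94, 136.94, 180, 180, 180, 180].

## Interface

Orientations are given as a 3x3 rotation matrix whose columns are the frame's x, y, z axes.
In Python, from rig import env, viewer gives the robot as it stands.
- The arm moves only by the tool drive_tool, never from a script. Its argument "series" is a list of rows, each a list of 3 entries, a list of its own where there are three numbers: the shift along the tool's x, y, z in m, then the turn about the tool's z in degrees, then the finger opening in m, from 0 to 0.0854. A call has 1 to 20 rows; each row is the pose to reach, as a shift and turn from the pose commanded when the call began, along the tool's axes at that moment; what a row does not reach only later rows make up. A row lasts 1/10 s, in which the tool goes at most 50 mm and 8.59 degrees, less where a joint would pass 70% of its speed; a pose out of reach is approached as far as the arm can. A call with a gripper value outside its range is refused whole. The fingers move at their own pace and stop on an object; "newtons" is the grip in N (left out, the last holds). Time passes only in rows, so rows that repeat a pose let the fingers close. It gives the time, the measured TCP pose, the force, the opening and the grip force at its end, in the units of the state.
- env.observe(): the state, without advancing time (a new reading comes with each control period).
- viewer.get_image(name): name is "scene" or "top"; returns a dict with "img" (420x560x3 uint8, red, green, blue), "depth" (420x560 float32, m along the optical axis (not along the pixel's ray), 0 where there is no reading), "camera_matrix" (3x3 intrinsics, pixels), "rvec" (rotation vector, rad) and "tvec" (3), from world to camera coordinates, as OpenCV has them. Camera axes: x right, y down, z forward; pixel columns grow to the right and rows downward; lengths in m; the calibration is good to about 2 mm. A picture is of the moment at which its call begins.
- env.close_job(): hands the job in; it is judged then, once.
The state is a dict: "time_s": time; "q": joint angles; "qvel": joint speeds; "joint_efforts": joint torques, N m; "position": TCP position; "tool_rot": TCP orientation; "ft_force": force on the tool from outside, world axes, zero at the start; "wrist_torque": the same for the moment, N m; "grip_width": finger opening in m; "gripper_force": force on a finger pad.
Only numpy, scipy, OpenCV 4.12 (cv2) and the standard library are available. Lean on these libraries where they do the work, as an engineer would, in place of code of your own. Each camera call takes 0.05 s, during which the arm holds its last target. There are 200 camera calls.

## Task

Take the slender wooden pin with the square head out of its stand, reach through the small hole in the top of the light wooden ring box, gently press down the hidden spring catch and keep it pressed until the ring tray has slid all the way out. Then put the pin back upright, fully home in its own stand, and let go. Never force the pin against the box, do not touch the tray with the gripper or arm, and leave the other toys where they are.

Things in the scene. Friction and masses are not known exactly. Their poses are not given: they have to be found in the camera images.
- pin_head (a point): Centre of the square head of the light wooden release pin. Head 24 x 24 mm, 34 mm tall, its sides along the point's x and y; z is along the pin, upward. Below the head is a plain round shaft, 10 mm diameter, 75 mm long, with a 3 mm chamfer at its foot (flat 7.6 mm wide). Starts standing upright in pin_stand.
- pin_tip (a point): Foot of the pin's shaft, on the pin's axis, 92 mm below the centre of the head. z points up along the pin.
- pin: The whole pin; origin at its foot (same point as pin_tip).
- pin_stand: Stand of the pin: fixed wooden block 70 x 70 mm, 55 mm tall, origin at the centre of its underside. A vertical round bore of 13 mm in the middle of its top, 45 mm deep (floor 10 mm above the underside). The pin standing in it shows 30 mm of shaft, then the head. It may be on the left or the right of the ring box; a like block with a wider bore holds the thick peg on the other side.
- pin_stand_mouth (a point): Centre of the mouth of the stand's bore, at its top face.
- ring_box: Fixed light wooden box, 160 (x) x 150 (y) x 120 mm tall, origin at the centre of its underside. The tray leaves through its +x face. Hidden under the hole in its top is the flat pad (24 mm wide, centred on the hole) of a spring catch, 22 to 42 mm below the top face: the depth differs each time and cannot be seen.
- hole (a point): Centre of the access hole, at the box's top face (120 mm up); axes as the box's. Round, vertical, 13 mm diameter, top 12 mm thick. The catch below yields from about 3 N, rising 0.35 N per mm; it frees the tray after about 8 mm of travel and meets a hard stop at 11.5 mm, where force shoots up. More than 18 N damages it.
- tray (a joint): How far the tray is out (m): 0 shut, front panel (127 mm wide, 96 mm tall) flush with the box's +x face; 0.055 all the way out. No handle; a loose ring lies inside. A spring drives it and a damper slows it: about 1 to 2 s. If the catch is let up before the tray is about half out, the tray catches again half-way; press again.
- thick_peg: Bystander: thick peg, 18 mm shaft 85 mm long and round knob head 32 mm wide, 22 mm tall, standing in the other block; origin at its foot. Does not fit the hole.
- peg_stand: Fixed block of the thick peg, 70 x 70 x 55 mm, origin centre of underside.
- red_ring: Bystander: red ring, 72 mm wide, 20 mm tall, lying; origin centre of underside.
- blue_ring: Bystander: blue ring, 64 mm wide, 20 mm tall, lying; origin centre of underside.
- cone: Bystander: yellow cone, 64 mm wide, 85 mm tall; origin centre of underside.
- small_cylinder: Bystander: plain wooden cylinder, 30 mm wide, 45 mm tall, upright; origin centre of underside.
- square_frame: Bystander: hollow square wooden frame, 100 x 100 mm, 30 mm tall, lying; origin centre of underside.
Things that resemble listed ones, but are neither listed nor needed, are in the scene too. What is shaped like the pin but pink or yellow is not meant. Of the things that look like the ring_box, the smaller one is meant.

How it is judged (in metres and radians):
On the way, in this order (a step that is already met when the one before it is completed fails the run):
1. the pin is out of its stand (z of pin_tip in the frame of pin_stand above 0.06 m), for 0.1 s.
2. the tray has come all the way out (over 50 mm) while the pin is still in the hole, pressing the catch (value of joint tray above 0.05 m and z of pin_tip in the frame of hole below -0.018 m and horizontal distance between pin_tip and hole below 0.012 m), for 0.1 s.
At the end, for the whole second after the job is handed in: The tray is out by more than 50 mm; the pin stands in its own stand with its foot within 5 mm of the bore's floor and 8 mm of its axis, leaning less than 0.15 rad, at rest and released (value of joint tray above 0.05 m and z of pin_tip in the frame of pin_stand below 0.015 m and horizontal distance between pin_tip and pin_stand_mouth below 0.008 m and angle between pin_tip's own z axis and vertical below 0.15 rad and linear speed of pin below 0.02 m/s); the robot touches nothing.
It fails at once if the pin is pressed on the ring box or its catch with more than 18 N (contact force between pin and ring_box above 18 N).
It fails at once if the gripper or arm touches the tray (contact force between any of the fingers, the arm and tray above 0.5 N).
It fails at once if another toy is moved by more than 20 mm (distance of any of thick_peg, red_ring, blue_ring, cone, small_cylinder, square_frame from where it was at the start of the episode above 0.02 m).
It also fails if it takes over 72 s, if anything falls off the work surface, if the arm or the gripper's body presses on something with over 40 N, if the wrist force passes 120 N, or if a joint passes its speed limit or range.

## Working session

There is one attempt and no reset: what is moved stays moved. The work goes in short steps, Python scripts to look and compute and a tool call to move; the robot and the scene stay as the last step left them, time stands still between calls to the robot, and variables do not carry over. Pictures are saved under pics/ and viewed, at most 10 in all, crops included, and the job is handed in when it is done.

Besides the shell and the picture viewer there is one more tool, called after "Call:" by a JSON object that holds its "method" and its "body". drive_tool: Moves the arm, as the interface text tells. Its arguments: {"type":"object","properties":{"series":{"type":"array"},"newtons":{"type":"number"}},"required":["series"]}

```bash
mkdir -p pics; cat > h.py <<'E'
import numpy as np, cv2
from rig import env, viewer
def cap(n):
    d=viewer.get_image(n); d['R']=cv2.Rodrigues(np.array(d['rvec'],float))[0]; d['t']=np.array(d['tvec'],float).ravel(); d['K']=np.array(d['camera_matrix']); return d
def world(d):
    h,w=d['depth'].shape; u,v=np.meshgrid(np.arange(w),np.arange(h)); z=d['depth']
    c=np.stack([(u-d['K'][0,2])/d['K'][0,0]*z,(v-d['K'][1,2])/d['K'][1,1]*z,z],-1)
    return (c-d['t'])@d['R']
def ray(d,u,v,z):
    k=np.linalg.inv(d['K'])@[u,v,1]; o=-d['R'].T@d['t']; r=d['R'].T@k
    return o+r*(z-o[2])/r[2]
def save(d,p): cv2.imwrite(p,d['img'][:,:,::-1])
E
python3 - <<'E'
from h import *
import pickle
for n in('scene','top'):
    d=cap(n); save(d,f'pics/{n}0.png'); pickle.dump(d,open(n+'0.pkl','wb'))
    print(n,-d['R'].T@d['t'],d['K'][0,0])
print(env.observe()); print(env.pinch_z)
E
```

```text
scene [1.01708863 0.41083151 0.94589793] 443.2369127104615
top [0.21126297 0.02673114 1.46723976] 505.2405763250504
{'time_s': 0.1, 'q': array([-8.22955638e+01,  2.18364999e+01,  7.43793883e+01,  2.20968342e-03,
        8.38579884e+01, -1.23373954e+01]), 'qvel': array([-0.06227401, -0.086779  , -0.23161407, -0.01523533, -0.05368663,
        0.05749908]), 'joint_efforts': array([ 2.76467777e-03, -4.49220121e+01, -2.31659228e+01, -1.86529160e-04,
        3.58456215e-03,  2.04259095e-05]), 'position': array([ 0.18844525, -0.516431  ,  0.23078544]), 'tool_rot': array([[ 9.39444105e-01,  3.42702138e-01, -1.34860656e-04],
       [ 3.42702021e-01, -9.39443281e-01,  1.28289108e-03],
       [ 3.12955578e-04, -1.25142148e-03, -9.99999168e-01]]), 'ft_force': array([ 0.17109007, -0.0675113 ,  0.3774353 ]), 'wrist_torque': array([-0.04556236, -0.01818997,  0.02884375]), 'gripper_force': 0.0, 'grip_width': 0.08537207584610501}
0.0187
```

View pics/scene0.png

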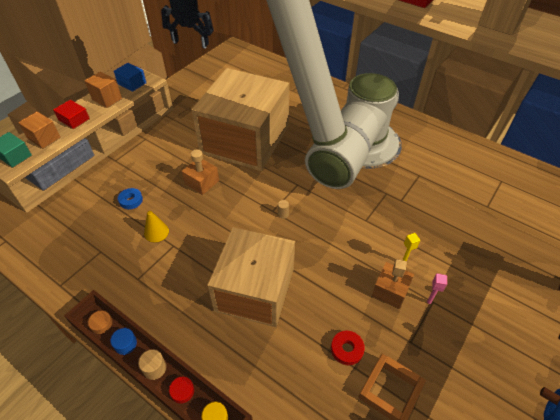

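View pics/top0.png

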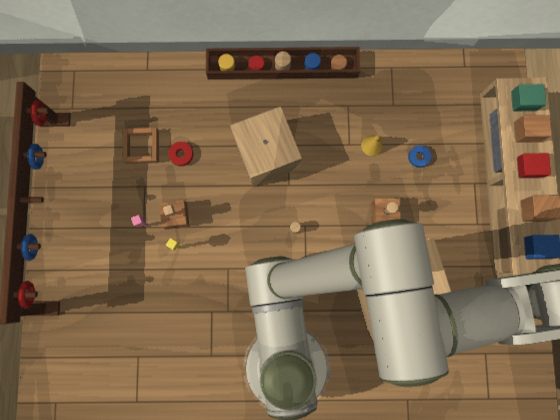

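The top view shows the light box with its hole at about (265,142), the square-head pin in its block at about (170,212), the pink decoy at (137,221) and the yellow one at (171,244). The round-knob peg is at (390,208). A second box lies under the arm. The scene view shows both boxes, with holes at (254,263) and (243,96), and the pin head at about (400,267).

```bash
python3 - <<'E'
from h import *
import pickle
T=pickle.load(open('top0.pkl','rb'));S=pickle.load(open('scene0.pkl','rb'))
W=world(T);WS=world(S)
def comp(W,lo,hi,box,name,d):
    x0,y0,x1,y1=box; m=np.zeros(W.shape[:2],np.uint8)
    m[y0:y1,x0:x1]=((W[...,2]>lo)&(W[...,2]<hi)&(d['depth']>0))[y0:y1,x0:x1]
    n,l,st,c=cv2.connectedComponentsWithStats(m); 
    for i in range(1,n):
        if st[i,4]<8: continue
        P=W[l==i]; r=cv2.minAreaRect((P[:,:2]*1000).astype(np.float32))
        print(name,st[i,4],'med',np.median(P,0).round(4),'rect',np.round(r[0],1),np.round(r[1],1),round(r[2],1))
comp(W,.105,.2,(215,90,320,200),'box top',T)
comp(W,.10,.2,(115,180,200,260),'pinlike top',T)
comp(W,.045,.065,(115,180,200,260),'stand',T)
comp(WS,.105,.135,(200,210,310,330),'box scene',S)
comp(WS,.1,.2,(370,220,460,310),'pins scene',S)
comp(WS,.045,.065,(370,240,430,310),'stand scene',S)
comp(WS,.1,.25,(190,60,300,160),'bigbox scene',S)
# hole: dark pixels
for d,(x0,y0,x1,y1),n in((T,(255,132,277,152),'T'),(S,(244,253,264,273),'S')):
    g=cv2.cvtColor(d['img'],cv2.COLOR_RGB2GRAY)[y0:y1,x0:x1]; m=g<0.6*np.median(g)
    v,u=np.nonzero(m); print(n,len(v),u.mean()+x0,v.mean()+y0,ray(d,u.mean()+x0,v.mean()+y0,.12))
a=cv2.resize(T['img'][175:260,115:215],None,fx=4,fy=4,interpolation=2)
b=cv2.resize(S['img'][220:320,360:460],None,fx=3.4,fy=3.4,interpolation=2)
cv2.imwrite('pics/c1.png',np.hstack([a,b])[:,:,::-1] if a.shape[0]==b.shape[0] else 0)
print(a.shape,b.shape)
E
```

```text
box top 3114 med [0.6144 0.051  0.1207] rect [617.2  51. ] [163.1 150.9] 21.1
pinlike top 95 med [0.4284 0.3144 0.1189] rect [429.3 315.9] [24.6 24.2] 20.3
pinlike top 87 med [0.4038 0.4026 0.1093] rect [403.7 403.4] [23.9 25.7] 25.8
pinlike top 84 med [0.3382 0.3063 0.1098] rect [339. 307.] [25.2 23.6] 58.4
stand 522 med [0.4228 0.3096 0.0558] rect [430.  316.2] [71.8 72.2] 7.1
box scene 4489 med [0.631  0.0551 0.1194] rect [622.6  50.9] [164.  151.1] 21.3
pins scene 110 med [0.3468 0.3063 0.1077] rect [343.5 307.2] [24.6 27. ] 60.4
pins scene 155 med [0.4403 0.3166 0.1173] rect [434.9 315.6] [26.7 23.9] 19.7
pins scene 128 med [0.4118 0.4026 0.1082] rect [409.3 402.5] [25.  22.9] 26.0
stand scene 19 med [0.3476 0.3071 0.0538] rect [347.4 307.6] [5.2 9.3] 27.9
stand scene 746 med [0.4435 0.3191 0.0545] rect [434.3 315.8] [75.9 70. ] 7.4
bigbox scene 5057 med [ 0.2515 -0.2865  0.1647] rect [ 215.8 -308.4] [229.8 212.5] 14.3
bigbox scene 110 med [ 0.4402 -0.2875  0.1146] rect [ 439.  -289.9] [31.2 30.6] 30.9
T 6 265.1666666666667 141.16666666666666 [0.61913203 0.05080689 0.12      ]
S 12 253.16666666666666 262.5 [0.62304741 0.05219102 0.12      ]
(340, 400, 3) (340, 340, 3)
```

View pics/c1.png

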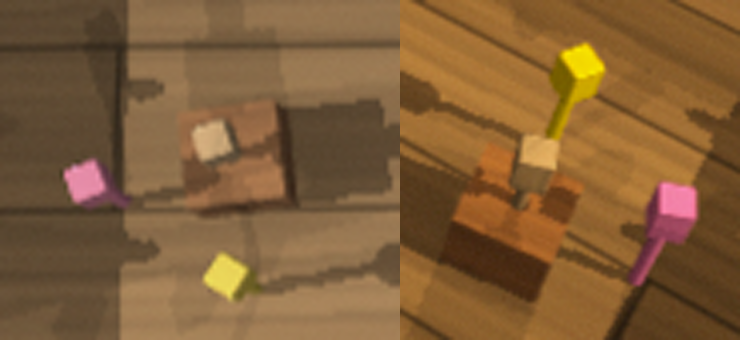

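Box top measures 163x151 mm at 0.12 m high, so it is the smaller box. The pin head is 24 mm wide at 0.119 m and turned 20°, which matches the tool's current yaw. I'm moving above the pin now.

Call:
{"method": "drive_tool", "body": {"series": [[[0.13,-0.1,-0.04],0,0.085],[[0.26,-0.2,-0.05],0,0.085],[[0.389,-0.302,-0.05],0,0.085],[[0.389,-0.302,-0.05],0,0.085],[[0.389,-0.302,-0.05],0,0.085],[[0.389,-0.302,-0.05],0,0.085],[[0.389,-0.302,-0.05],0,0.085],[[0.389,-0.302,-0.05],0,0.085],[[0.389,-0.302,-0.05],0,0.085],[[0.389,-0.302,-0.05],0,0.085],[[0.515,-0.698,0],0,0.085],[[0.515,-0.698,0],0,0.085],[[0.515,-0.698,0],0,0.085],[[0.515,-0.698,0],0,0.085],[[0.515,-0.698,0],0,0.085],[[0.515,-0.698,0],0,0.085],[[0.515,-0.698,0],0,0.085],[[0.515,-0.698,0],0,0.085],[[0.515,-0.698,0],0,0.085],[[0.515,-0.698,0],0,0.085]]}}

```text
time_s: 2.1
position: [0.4323, 0.3176, 0.2303]
tool_rot: [[0.938, 0.346, -0.002], [0.346, -0.938, -0.0], [-0.002, -0.0, -1.0]]
ft_force: [1.5, -0.8, 0.3]
grip_width: 0.0849
gripper_force: 0.0
```

Call:
{"method": "drive_tool", "body": {"series": [[[0,0,0.04],0,0.07],[[0,0.001,0.08],0,0.06],[[0,0.001,0.11],0,0.06],[[0,0.001,0.13],0,0.06],[[0,0.001,0.143],0,0.06],[[0,0.001,0.145],0,0.06],[[0,0.001,0.145],0,0.06]]}}

```text
time_s: 2.8
position: [0.4337, 0.3139, 0.0866]
tool_rot: [[0.94, 0.342, -0.0], [0.342, -0.94, -0.0], [-0.0, 0.0, -1.0]]
ft_force: [1.1, -0.2, -0.1]
grip_width: 0.0601
gripper_force: 0.0
```

```bash
python3 - <<'E'
from h import *
d=cap('scene'); t=cap('top'); a=cv2.resize(d['img'][180:320,320:500],(540,420)); 
b=cv2.resize(t['img'][170:260,110:195],(255*420//270,420)); cv2.imwrite('pics/c2.png',np.hstack([a,b])[:,:580+300,::-1][:, :800])
E
```

```text
(no output)
```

View pics/c2.png

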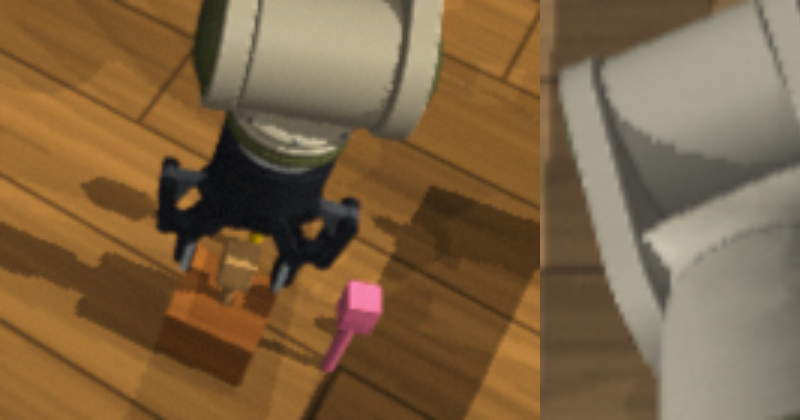

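The fingers straddle the square head (crop about (235,265)), clear of the pink and yellow pins. Closing.

Call:
{"method": "drive_tool", "body": {"newtons": 35, "series": [[[0,0,0],0,0.03],[[0,0,0],0,0.02],[[0,0,0],0,0.02],[[0,0,0],0,0.02],[[0,0,0],0,0.02],[[0,0,0],0,0.02],[[0,0,0],0,0.02],[[0,0,0],0,0.02]]}}

```text
time_s: 3.7
position: [0.4334, 0.315, 0.0868]
tool_rot: [[0.939, 0.343, 0.001], [0.343, -0.939, 0.001], [0.001, -0.001, -1.0]]
ft_force: [-1.8, 3.1, 6.3]
grip_width: 0.0237
gripper_force: 34.6
```

Call:
{"method": "drive_tool", "body": {"series": [[[0,-0.001,-0.005],0,0.02],[[0,-0.001,-0.015],0,0.02],[[0,-0.001,-0.03],0,0.02],[[0,-0.001,-0.05],0,0.02],[[0,-0.001,-0.08],0,0.02],[[0,-0.001,-0.12],0,0.02],[[0,-0.001,-0.16],0,0.02],[[0,-0.001,-0.19],0,0.02],[[0,-0.001,-0.19],0,0.02],[[0,-0.001,-0.19],0,0.02]]}}

```text
time_s: 4.7
position: [0.433, 0.3153, 0.2767]
tool_rot: [[0.939, 0.343, 0.001], [0.343, -0.939, -0.0], [0.001, 0.0, -1.0]]
ft_force: [-0.8, -0.3, -1.2]
grip_width: 0.0237
gripper_force: 34.2
```

Call:
{"method": "drive_tool", "body": {"series": [[[0.011,0.04,0],0,0.02],[[0.022,0.08,0],0,0.02],[[0.033,0.12,0],0,0.02],[[0.044,0.16,0],0,0.02],[[0.055,0.2,0],0,0.02],[[0.066,0.24,0],0,0.02],[[0.077,0.28,0],0,0.02],[[0.086,0.312,0],0,0.02],[[0.086,0.312,0.025],0,0.02],[[0.086,0.312,0.05],0,0.02],[[0.086,0.312,0.05],0,0.02],[[0.086,0.312,0.05],0,0.02],[[0.086,0.312,0.05],0,0.02]]}}

```text
time_s: 6.0
position: [0.6211, 0.0521, 0.2275]
tool_rot: [[0.939, 0.343, 0.002], [0.343, -0.939, -0.0], [0.002, 0.001, -1.0]]
ft_force: [-0.2, -0.5, 0.2]
grip_width: 0.0233
gripper_force: 34.2
```

```bash
python3 - <<'E'
from h import *
import pickle
d=cap('scene');pickle.dump(d,open('s3.pkl','wb')); t=cap('top');pickle.dump(t,open('t3.pkl','wb'))
print(env.observe()['position'],env.observe()['ft_force'])
a=cv2.resize(d['img'][180:320,190:320],(520,560),interpolation=2); b=cv2.resize(t['img'][90:200,220:310],(270,330)); o=np.zeros((560,795,3),np.uint8); o[:,:520]=a;o[:330,525:]=b
cv2.imwrite('pics/c3.png',o[:,:,::-1])
E
```

```text
[0.62108195 0.05207186 0.22758915] [-0.7783588   0.01209937 -0.48784335]
```

View pics/c3.png

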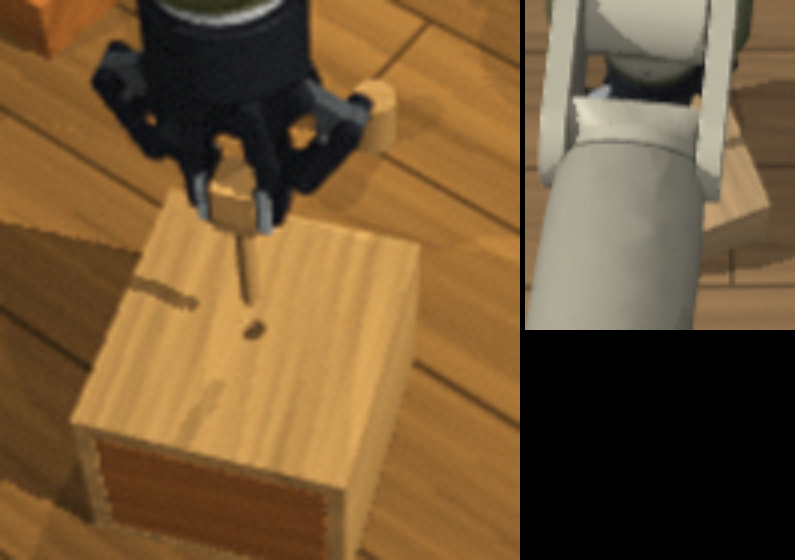

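The pin's foot is at crop (248,303), full-image (252,255.8). The hole is at crop (254,329), full-image (253.5,262.3). I'll lower the tip to just above the top and measure there.

Call:
{"method": "drive_tool", "body": {"series": [[[0,0,0.01],0,0.02],[[0,0,0.02],0,0.02],[[0,0,0.024],0,0.02],[[0,0,0.024],0,0.02],[[0,0,0.024],0,0.02]]}}

```text
time_s: 6.6
position: [0.6209, 0.0519, 0.2024]
tool_rot: [[0.939, 0.343, 0.0], [0.343, -0.939, -0.0], [0.0, 0.0, -1.0]]
ft_force: [-0.1, 0.6, -1.1]
grip_width: 0.0237
gripper_force: 34.2
```

```bash
python3 - <<'E'
from h import *
import pickle
S=pickle.load(open('scene0.pkl','rb'))
ims=[cap('scene')['img'].astype(float) for _ in range(3)]
d=cap('scene'); print(env.observe()['position'],env.observe()['ft_force'])
p0=S['img'].astype(float)
# hole in original frame: darkness-weighted centroid
x0,y0,x1,y1=245,255,263,271
g=p0[y0:y1,x0:x1].mean(-1); w=np.clip(np.median(g)-15-g,0,None); v,u=np.mgrid[y0:y1,x0:x1]
hu,hv=(w*u).sum()/w.sum(),(w*v).sum()/w.sum(); print('hole px',hu,hv,ray(S,hu,hv,.12))
# depth-based shaft points
W=world(d); sl=W[225:270,235:270]; 
for zl,zh in((.123,.130),(.13,.14),(.14,.15),(.15,.16),(.16,.175),(.176,.19)):
    m=(sl[...,2]>zl)&(sl[...,2]<zh); P=sl[m]; print(zl,m.sum(),P.mean(0).round(4) if m.any() else '')
diff=np.abs(d['img'].astype(float)-p0).sum(-1)
for v in range(240,268): print(v,' '.join(f'{int(x):3d}' for x in d['img'][v,243:263].mean(-1)))
a=cv2.resize(d['img'][200:290,210:310],(800,600)[:2] if 0 else (660,594),interpolation=2)
cv2.imwrite('pics/c4.png',a[:,:,::-1])
E
```

```text
[0.6209399  0.05189529 0.20264925] [0.24871816 0.242778   0.02474858]
hole px 253.25870646766165 262.2461028192371 [0.62241312 0.05194645 0.12      ]
0.123 8 [0.6071 0.0415 0.1242]
0.13 14 [0.6255 0.0543 0.1345]
0.14 9 [0.6261 0.054  0.1446]
0.15 15 [0.6258 0.054  0.1557]
0.16 16 [0.6252 0.0542 0.1676]
0.176 16 [0.6268 0.0536 0.1816]
240  49  75  78  80  81  79  83  84  82  80  76  71  78 100  99  44  20  21  47 104
241  50  74  76  79  80  81  82  83  78  79  76  71  75  96  93  47  16  26  71 133
242  77  74  77  78  78  78  85  80  78  77  79  81  68  96  98  64  23  33  90 148
243 121  84  75  78  75  78  79  78  80  77  79  84  67  94 101  90  63  70 115 149
244 130 106  95  84  89  79  83  79  80  76  86 101  71  97 117 139 135 130 145 151
245 133 132 131 121 124 104  92  75  80  78  92 106  91 112 122 144 144 145 150 150
246 133 133 139 145 147 137  93  63  79  95 109 136 133 147 143 139 141 147 149 148
247 135 135 139 144 146 137  99  66  91 116 125 140 148 148 146 140 143 150 150 147
248 133 136 141 144 147 142 114  67  89 114 126 139 152 144 142 140 144 152 151 146
249 134 
[... 887 characters left out ...]
 149 151 151 145 143 143 140
260 109 106  99 107  96  93  91  84  71  83 111 118 118 140 150 149 148 145 141 142
261 148 146 128 141 111 106  91  88  93  85 106 106  89 120 148 149 147 140 142 144
262 155 155 152 155 149 140 111 103 106  82  95  86  73 116 150 149 148 142 142 147
263 156 152 156 153 152 154 151 129  75  65  70  72  98 133 151 151 146 143 142 144
264 157 152 154 152 153 156 148 125  86  78  81  97 128 148 153 148 145 143 140 142
265 153 155 154 150 151 152 144 131 122 113 124 138 147 149 149 148 146 144 141 145
266 151 153 153 153 152 143 132 130 125 127 138 141 148 152 148 143 143 145 142 144
267 155 157 151 153 146 134 129 127 126 126 139 140 151 148 150 144 146 142 140 145
```

View pics/c4.png

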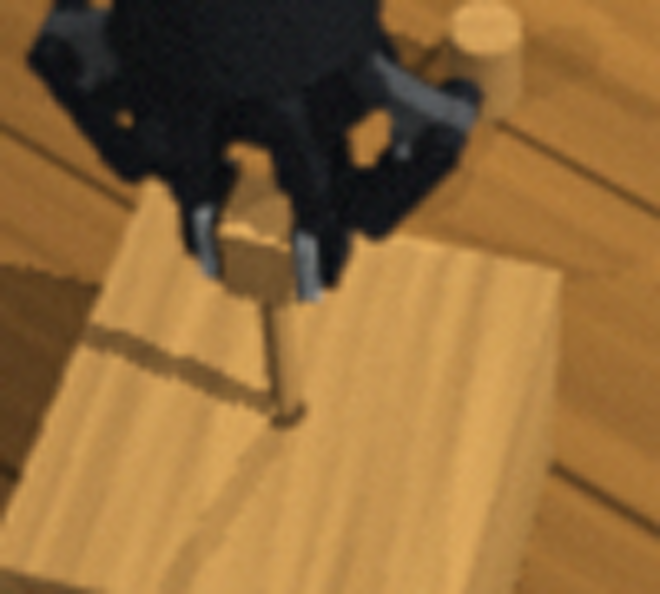

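The shaft axis from depth is (0.6227,0.0514) and the hole is (0.6224,0.0519) in the same camera, so they agree within 1 mm. In the picture the shaft meets the hole at crop (288,412). I'll enter gently.

Call:
{"method": "drive_tool", "body": {"series": [[[0,0,0.002],0,0.02],[[0,0,0.004],0,0.02],[[0,0,0.006],0,0.02],[[0,0,0.007],0,0.02],[[0,0,0.008],0,0.02],[[0,0,0.008],0,0.02]]}}

```text
time_s: 7.4
position: [0.6208, 0.0519, 0.1942]
tool_rot: [[0.939, 0.343, -0.0], [0.343, -0.939, 0.0], [-0.0, -0.0, -1.0]]
ft_force: [0.5, 0.4, 0.5]
grip_width: 0.0235
gripper_force: 34.2
```

Tip is about 2.6 mm below the top face with no force. Continuing.

Call:
{"method": "drive_tool", "body": {"series": [[[0,0,0.001],0,0.02],[[0,0,0.002],0,0.02],[[0,0,0.003],0,0.02],[[0,0,0.004],0,0.02],[[0,0,0.005],0,0.02],[[0,0,0.006],0,0.02],[[0,0,0.007],0,0.02],[[0,0,0.008],0,0.02],[[0,0,0.008],0,0.02]]}}

```text
time_s: 8.3
position: [0.6207, 0.0519, 0.1862]
tool_rot: [[0.939, 0.343, -0.0], [0.343, -0.939, 0.0], [-0.0, -0.0, -1.0]]
ft_force: [0.6, -0.6, 0.3]
grip_width: 0.0231
gripper_force: 34.2
```

Call:
{"method": "drive_tool", "body": {"series": [[[0,0,0.002],0,0.02],[[0,0,0.004],0,0.02],[[0,0,0.006],0,0.02],[[0,0,0.008],0,0.02],[[0,0,0.01],0,0.02],[[0,0,0.012],0,0.02],[[0,0,0.012],0,0.02],[[0,0,0.012],0,0.02]]}}

```text
time_s: 9.1
position: [0.6208, 0.0519, 0.1743]
tool_rot: [[0.939, 0.343, 0.0], [0.343, -0.939, 0.0], [0.0, -0.0, -1.0]]
ft_force: [0.3, 0.6, 0.1]
grip_width: 0.0233
gripper_force: 34.2
```

Call:
{"method": "drive_tool", "body": {"series": [[[0,0,0.001],0,0.02],[[0,0,0.002],0,0.02],[[0,0,0.003],0,0.02],[[0,0,0.004],0,0.02],[[0,0,0.005],0,0.02],[[0,0,0.005],0,0.02],[[0,0,0.005],0,0.02]]}}

```text
time_s: 9.8
position: [0.6208, 0.0519, 0.1693]
tool_rot: [[0.939, 0.343, 0.0], [0.343, -0.939, -0.0], [0.0, 0.0, -1.0]]
ft_force: [0.7, 0.5, 0.6]
grip_width: 0.0236
gripper_force: 34.2
```

Depth is about 27.5 mm, still free.

Call:
{"method": "drive_tool", "body": {"series": [[[0,0,0.001],0,0.02],[[0,0,0.002],0,0.02],[[0,0,0.003],0,0.02],[[0,0,0.004],0,0.02],[[0,0,0.005],0,0.02],[[0,0,0.005],0,0.02],[[0,0,0.005],0,0.02]]}}

```text
time_s: 10.5
position: [0.6208, 0.0519, 0.1644]
tool_rot: [[0.939, 0.343, 0.0], [0.343, -0.939, -0.0], [0.0, 0.0, -1.0]]
ft_force: [0.5, -0.2, 0.8]
grip_width: 0.0235
gripper_force: 34.3
```

Call:
{"method": "drive_tool", "body": {"series": [[[0,0,0.001],0,0.02],[[0,0,0.002],0,0.02],[[0,0,0.003],0,0.02],[[0,0,0.004],0,0.02],[[0,0,0.005],0,0.02],[[0,0,0.005],0,0.02],[[0,0,0.005],0,0.02]]}}

```text
time_s: 11.2
position: [0.621, 0.0519, 0.1601]
tool_rot: [[0.939, 0.343, 0.001], [0.343, -0.939, -0.0], [0.001, 0.0, -1.0]]
ft_force: [-0.6, 1.0, 4.9]
grip_width: 0.0235
gripper_force: 35.1
```

Contact with the catch, about 4.9 N. I'll press on in small steps.

Call:
{"method": "drive_tool", "body": {"series": [[[0,0,0.0005],0,0.02],[[0,0,0.001],0,0.02],[[0,0,0.0015],0,0.02],[[0,0,0.002],0,0.02],[[0,0,0.0025],0,0.02],[[0,0,0.0025],0,0.02],[[0,0,0.0025],0,0.02]]}}

```text
time_s: 11.9
position: [0.621, 0.0519, 0.1578]
tool_rot: [[0.939, 0.343, 0.001], [0.343, -0.939, -0.0], [0.001, 0.001, -1.0]]
ft_force: [-1.7, 0.5, 6.9]
grip_width: 0.0234
gripper_force: 35.3
```

```bash
cat > tray.py <<'E'
from h import *
import pickle
S=pickle.load(open('scene0.pkl','rb')); d=cap('scene')
W=world(d); c=np.array([.622,.051]); a=np.deg2rad(21.2); e=np.array([np.cos(a),np.sin(a)]); n=np.array([-e[1],e[0]])
p=(W[...,:2]-c); x=p@e; y=p@n; m=(W[...,2]>.03)&(W[...,2]<.085)&(abs(y)<.05)&(x>.05)&(x<.17)
print('front x mm',np.percentile(x[m]*1000,[10,50,90]).round(1),m.sum())
f=np.array([env.observe()['ft_force']]); print(f, env.observe()['position'])
E
python3 tray.py
```

```text
front x mm [79.3 80.3 81.2] 495
[[-1.74721828  0.36055514  6.72246929]] [0.62100989 0.05193518 0.15781597]
```

Tray still shut. Pressing further, 1.5 mm.

Call:
{"method": "drive_tool", "body": {"series": [[[0,0,0.0005],0,0.02],[[0,0,0.001],0,0.02],[[0,0,0.0015],0,0.02],[[0,0,0.0015],0,0.02],[[0,0,0.0015],0,0.02]]}}

```text
time_s: 12.45
position: [0.6211, 0.0519, 0.1561]
tool_rot: [[0.939, 0.343, 0.001], [0.343, -0.939, -0.0], [0.001, 0.001, -1.0]]
ft_force: [-0.7, 0.4, 5.3]
grip_width: 0.0237
gripper_force: 35.0
```

```bash
python3 tray.py
```

```text
front x mm [93.8 94.8 95.6] 490
[[1.08086201 0.22855131 4.90816487]] [0.62106896 0.05189592 0.15609288]
```

The tray is moving out. I'll press 1 mm more for margin and hold.

Call:
{"method": "drive_tool", "body": {"series": [[[0,0,0.0005],0,0.02],[[0,0,0.001],0,0.02],[[0,0,0.001],0,0.02],[[0,0,0.001],0,0.02],[[0,0,0.001],0,0.02],[[0,0,0.001],0,0.02],[[0,0,0.001],0,0.02],[[0,0,0.001],0,0.02],[[0,0,0.001],0,0.02],[[0,0,0.001],0,0.02],[[0,0,0.001],0,0.02],[[0,0,0.001],0,0.02],[[0,0,0.001],0,0.02],[[0,0,0.001],0,0.02],[[0,0,0.001],0,0.02],[[0,0,0.001],0,0.02],[[0,0,0.001],0,0.02],[[0,0,0.001],0,0.02],[[0,0,0.001],0,0.02],[[0,0,0.001],0,0.02]]}}

```text
time_s: 14.5
position: [0.6211, 0.0519, 0.1551]
tool_rot: [[0.939, 0.343, 0.002], [0.343, -0.939, -0.0], [0.001, 0.001, -1.0]]
ft_force: [-0.9, 0.8, 4.6]
grip_width: 0.0237
gripper_force: 34.9
```

```bash
python3 tray.py
```

```text
front x mm [ 59.5 134.1 135.2] 675
[[-0.85454287 -0.01497153  5.25551687]] [0.62108509 0.0519553  0.15513017]
```

Tray out by about 54 mm. A brief extra hold, then straight up.

Call:
{"method": "drive_tool", "body": {"series": [[[0,0,0],0,0.02],[[0,0,0],0,0.02],[[0,0,0],0,0.02],[[0,0,0],0,0.02],[[0,0,-0.005],0,0.02],[[0,0,-0.012],0,0.02],[[0,0,-0.02],0,0.02],[[0,0,-0.03],0,0.02],[[0,0,-0.04],0,0.02],[[0,0,-0.05],0,0.02],[[0,0,-0.07],0,0.02],[[0,0,-0.1],0,0.02],[[0,0,-0.12],0,0.02],[[0,0,-0.12],0,0.02],[[0,0,-0.12],0,0.02]]}}

```text
time_s: 16.05
position: [0.6206, 0.0519, 0.2741]
tool_rot: [[0.939, 0.343, -0.0], [0.343, -0.939, 0.0], [-0.0, -0.0, -1.0]]
ft_force: [-1.0, 0.1, -1.1]
grip_width: 0.0233
gripper_force: 34.2
```

```bash
python3 tray.py
```

```text
front x mm [ 60.1 134.1 135.2] 679
[[ 0.68364578  0.13584432 -0.33671168]] [0.62043955 0.05192103 0.27331723]
```

```bash
python3 - <<'E'
from h import *
import pickle
d=cap('scene'); pickle.dump(d,open('s5.pkl','wb'))
W=world(d); m=np.zeros(W.shape[:2],np.uint8); m[240:310,370:430]=((W[...,2]>.048)&(W[...,2]<.062))[240:310,370:430]
n,l,st,c=cv2.connectedComponentsWithStats(m); i=1+np.argmax(st[1:,4]); P=W[l==i]
print(cv2.minAreaRect((P[:,:2]*1000).astype(np.float32)))
for z in(.055,):
    uv=cv2.projectPoints(np.array([[.4343,.3158,z]]),d['rvec'],d['tvec'],d['K'],None)[0].ravel(); print(uv)
u0,v0=uv.round().astype(int)
g=d['img'].astype(float).mean(-1)
for v in range(v0-8,v0+9): print(v,' '.join(f'{int(x):3d}' for x in g[v,u0-9:u0+10]))
print(u0-9)
a=cv2.resize(d['img'][235:315,360:450],(675,600),interpolation=2); cv2.imwrite('pics/c5.png',a[:,:,::-1])
E
```

```text
((434.4173278808594, 315.71636962890625), (74.11756134033203, 69.9584732055664), 7.235845565795898)
[394.82254125 278.84873104]
271  93  93  90  90  88  90  98 100 103 106 103 104 101 100 101 105 107 104 105
272  92  93  92  90  89  88  89  90  93 102  99 103 100 100 102 102 101 102 102
273  98  99  96  93  88  93  89  87  85  89  90  93  97  99 102 101 105 103 100
274  98  96  97  94  95  94  91  94  89  88  90  86  89  89  96  97  95  96  97
275  95  97  98 100  98  98  97  98  91  93  93  96  93  87  91  80  68  68  70
276  92  94  96  97  99  99 105 104 101  90  98 107 111 101  96  68  61  64  60
277  92  92  92  95  95 102 109  99  77  70  76  95 108 112 103  77  64  63  63
278  94  93  93  92  90  97 100  73  51  47  51  70 102 113 110  94  73  66  70
279  93  95  94  92  89  88  78  50  44  43  43  60  95 114 105  80  72  69  67
280  95  93  92  94  92  89  71  52  47  40  45  68 102 116 112  98  75  69  70
281  92  91  92  90  92  95  91  78  68  62  69  85 106 110 102  73  69  70  70
282  88  89  91  91  91  93  96 108 107 102 106 106 107 106  97  76  74  71  71
283  88  89  86  87  91  93  97 105 108 111 111 113 108 105 103 102  95  80  76
284  84  90  87  86  88  89  96 104 105 107 108 107 108 112 110 109 104 104  96
285  81  85  85  85  88  90  94 103 103 107 106 105 108 107 112 112 112 108 105
286  83  83  81  84  88  98 101 101 105 103 105 104 105 108 102 107 111 109 111
287  88  85  84  85  90 102 100  99 104 103 102 100 103 105 107 107 107 107 109
386
```

View pics/c5.png

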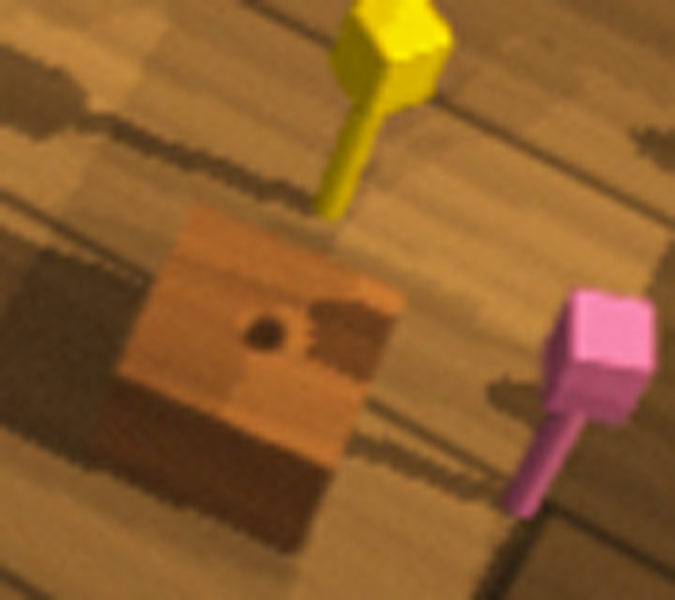

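Call:
{"method": "drive_tool", "body": {"series": [[[-0.011,-0.04,0],0,0.02],[[-0.022,-0.08,0],0,0.02],[[-0.033,-0.12,0],0,0.02],[[-0.044,-0.16,0],0,0.02],[[-0.055,-0.2,0],0,0.02],[[-0.066,-0.24,0],0,0.02],[[-0.077,-0.28,0],0,0.02],[[-0.086,-0.3125,0],0,0.02],[[-0.086,-0.3125,0],0,0.02],[[-0.086,-0.3125,0.03],0,0.02],[[-0.086,-0.3125,0.06],0,0.02],[[-0.086,-0.3125,0.09],0,0.02],[[-0.086,-0.3125,0.12],0,0.02],[[-0.086,-0.3125,0.134],0,0.02],[[-0.086,-0.3125,0.134],0,0.02],[[-0.086,-0.3125,0.134],0,0.02]]}}

```text
time_s: 17.75
position: [0.4332, 0.3157, 0.1404]
tool_rot: [[0.94, 0.342, -0.0], [0.342, -0.94, -0.0], [-0.0, 0.0, -1.0]]
ft_force: [0.2, 0.1, 0.4]
grip_width: 0.0239
gripper_force: 34.4
```

The stand's bore shows empty at crop (265,333), full-image about (394.9,279.2). Now comparing the shaft axis with it.

```bash
python3 - <<'E'
from h import *
d=cap('scene'); W=world(d); print('bore',ray(d,394.9,279.2,.055))
o=-d['R'].T@d['t']
for zl,zh in((.064,.072),(.072,.08),(.08,.088),(.088,.096),(.096,.104)):
    m=np.zeros(W.shape[:2],bool); m[245:290,375:415]=True
    m&=(W[...,2]>zl)&(W[...,2]<zh)&(np.hypot(W[...,0]-.437,W[...,1]-.317)<.015); P=W[m]
    if len(P):
        c=P.mean(0); e=(o-c)[:2]; e/=np.linalg.norm(e); print(zl,len(P),c.round(4),(c[:2]-.004*e).round(4))
print(env.observe()['position'])
E
```

```text
bore [0.43503669 0.31636733 0.055     ]
0.064 9 [0.4383 0.3154 0.0693] [0.4344 0.3147]
0.072 8 [0.4381 0.3158 0.0771] [0.4342 0.3151]
0.08 9 [0.4379 0.3158 0.085 ] [0.4339 0.3152]
0.088 7 [0.4386 0.3146 0.0913] [0.4347 0.314 ]
0.096 9 [0.4381 0.3163 0.0993] [0.4341 0.3156]
[0.43343144 0.31593358 0.14097447]
```

Call:
{"method": "drive_tool", "body": {"series": [[[0.0006,-0.0007,0],0,0.02],[[0.0006,-0.0007,0.003],0,0.02],[[0.0006,-0.0007,0.006],0,0.02],[[0.0006,-0.0007,0.008],0,0.02],[[0.0006,-0.0007,0.01],0,0.02],[[0.0006,-0.0007,0.012],0,0.02],[[0.0006,-0.0007,0.014],0,0.02],[[0.0006,-0.0007,0.014],0,0.02]]}}

```text
time_s: 18.6
position: [0.4331, 0.3168, 0.126]
tool_rot: [[0.939, 0.343, -0.0], [0.343, -0.939, -0.0], [-0.0, 0.0, -1.0]]
ft_force: [-0.1, 0.5, 0.0]
grip_width: 0.0235
gripper_force: 34.4
```

Call:
{"method": "drive_tool", "body": {"series": [[[0,0,0.004],0,0.02],[[0,0,0.008],0,0.02],[[0,0,0.012],0,0.02],[[0,0,0.016],0,0.02],[[0,0,0.02],0,0.02],[[0,0,0.024],0,0.02],[[0,0,0.028],0,0.02],[[0,0,0.032],0,0.02],[[0,0,0.035],0,0.02],[[0,0,0.0375],0,0.02],[[0,0,0.0375],0,0.02]]}}

```text
time_s: 19.7
position: [0.4331, 0.3168, 0.0885]
tool_rot: [[0.939, 0.343, -0.0], [0.343, -0.939, -0.0], [-0.001, 0.0, -1.0]]
ft_force: [-0.7, 0.8, -0.1]
grip_width: 0.0236
gripper_force: 34.4
```

Seated to within about 1.5 mm with no force. Lower the last bit, then open.

Call:
{"method": "drive_tool", "body": {"series": [[[0,0,0.0005],0,0.02],[[0,0,0.001],0,0.02],[[0,0,0.001],0,0.03],[[0,0,0.001],0,0.045],[[0,0,0.001],0,0.06],[[0,0,0.001],0,0.06],[[0,0,0.001],0,0.06],[[0,0,0.001],0,0.06],[[0,0,0.001],0,0.06]]}}

```text
time_s: 20.6
position: [0.4333, 0.3169, 0.0878]
tool_rot: [[0.939, 0.343, 0.0], [0.343, -0.939, 0.0], [0.0, -0.0, -1.0]]
ft_force: [-0.0, -0.3, -0.4]
grip_width: 0.0598
gripper_force: 0.0
```

Call:
{"method": "drive_tool", "body": {"series": [[[0,0,-0.02],0,0.06],[[0,0,-0.05],0,0.06],[[0,0,-0.09],0,0.06],[[0,0,-0.13],0,0.06],[[0,0,-0.17],0,0.06],[[0,0.04,-0.19],0,0.06],[[0,0.08,-0.19],0,0.06],[[0,0.12,-0.19],0,0.06],[[0,0.12,-0.19],0,0.06],[[0,0.12,-0.19],0,0.06]]}}

```text
time_s: 21.6
position: [0.4745, 0.2037, 0.2778]
tool_rot: [[0.94, 0.341, -0.0], [0.341, -0.94, 0.0], [-0.0, -0.0, -1.0]]
ft_force: [0.6, 0.7, -0.6]
grip_width: 0.0603
gripper_force: 0.0
```

```bash
python3 tray.py; python3 - <<'E'
from h import *
d=cap('scene'); W=world(d); m=np.zeros(W.shape[:2],bool); m[245:300,375:425]=True
m&=(W[...,2]>.1)&(np.hypot(W[...,0]-.434,W[...,1]-.316)<.03); P=W[m]; print(P[:,2].max(),P.mean(0),m.sum())
save(d,'pics/s6.png')
E
```

```text
front x mm [ 59.9 134.1 135.2] 677
[[-1.24574333  0.138353   -0.36859772]] [0.4741772  0.20443088 0.27778365]
0.12130609102202956 [0.43934098 0.31540233 0.1150141 ] 156
```

View pics/s6.png

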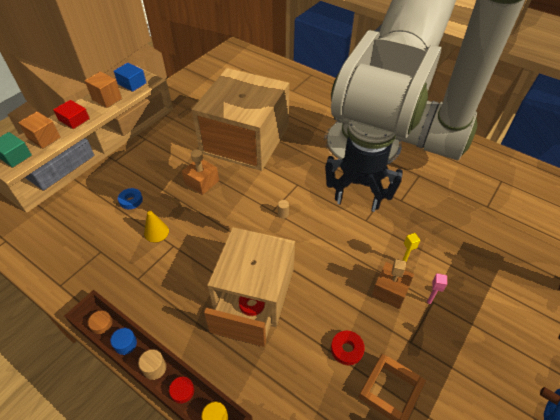

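The tray is fully out at (240,310), showing its red ring. The pin stands in its stand at (398,268), with its head at the same height as at the start. The other toys have not moved and the gripper is clear.

```bash
python3 -c "
from rig import env
print(env.close_job())"
```

```text
the job is handed in; nothing more can be done
None
```

The job is handed in: the tray is out about 54 mm, the pin is back upright in its own stand and released, and the other toys look unmoved; no verdict came back from the judge.

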